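Seat and clamp a whetstone on its sharpening base

TASK

Fetch the whetstone that lies beside the sink and lay it flat on the bamboo sharpening base, between the stop screw and the open clamp. Push it sideways snug against both steel pins and then along them until it bears on the stop screw: feel for the contact and press it home there with about 7 N, never more than 12, for the stone is brittle. Then swing the clamp lever all the way round to closed so that the stone stays clamped against the screw and the pins, and leave the cup, the garlic and the timer where they stand.

Things in the scene. Friction and masses are not known exactly. Their poses are not given: they have to be found in the camera images.
- stone_centre (a point): Centre of the whetstone: a brittle block 180 x 58 x 28 mm (x, y, z), 0.4 to 0.75 kg, cream upper layer on a blue-grey lower one, flat on the worktop right of the hob. Its x axis runs along the 180 mm length, z is up; both ends are alike, so either way round will do. Can be gripped across its 58 mm width near the middle.
- whetstone: The whetstone as a whole; origin at the centre of its underside, 14 mm below stone_centre, same axes.
- sharpening_base: Fixed bamboo board, 298 x 104 mm, left of the hob. Origin on its underside below the seat's middle; x along it toward the clamp lever (board from x = -140 to 158 mm), y toward the two pins, z up. Its flat top is at z = 22 mm. A stone against both pins lies along x, centre at y = 0, z = 36 mm, and at x = -4 to 4 mm by the stop screw's setting. The side opposite the pins is open; the stone slides easily.
- pin_left: Steel dowel, 10 mm across, standing 16 mm above the board at x = -60, y = 34 mm of the base; origin at its foot, on the board. The stone's long side bears on it, with 12 N at most.
- pin_right: Same dowel at x = +60, y = 34 mm of the base.
- stop_lug: Grey metal angle, 26 mm high, 40 mm wide, at the end away from the lever; origin at its foot on the board, at x = -108 mm of the base. Carries the stop screw, 15 mm above the board, its rubber tip toward the stone. The tip stands 14 to 22 mm from this origin; this setting is not reported, so find it by feel. It does not yield; seat the stone on it with about 7 N (3 to 12).
- clamp_lever (a joint): Angle of the black lever about its upright pivot, rad: starts open at 0 to 0.3, turns clockwise from above to closed, over dead centre at 2.6 to a stop at 2.72; stays where left. It points at 1.29 rad minus this, anticlockwise from the base's x axis. Open, its grey cam leaves the stone 18 mm of play or more; from 1.4 to 2 rad on it tightens on the stone against a spring (3 to 16 N).
- lever_knob (a point): Middle of the red upright knob on the lever's end: round, 16 mm across, 29 mm tall (its top is 14 mm above this point), 62 mm from the pivot, 70 mm above the worktop. It can be pinched or pushed from above.
- lever_pivot (a point): Point on the lever's fixed upright pivot axis at the knob's mid-height, at x = 120, y = 0 mm of the base. The knob swings round it in a circle; under load it takes up to about 6 N to push.
- espresso_cup: Small green and white cup, 64 mm across with a handle, 48 mm tall, behind the base; origin at its foot. Bystander.
- garlic: Garlic bulb, 60 mm across and 59 mm tall, behind the base; origin at its foot. Bystander.
- kitchen_timer: Red and white round timer, 63 mm across and 56 mm tall, behind the whetstone; origin at its foot. Bystander.

How it is judged:
On the way, in this order (a step that is already met when the one before it is completed fails the run):
1. with the lever still open, the stone lies flat against both pins and bears on the stop screw (y of stone_centre in the frame of sharpening_base above -0.0013 m and angle between the x axis of stone_centre and the x axis of sharpening_base, either way round below 0.014 rad and z of stone_centre in the frame of sharpening_base between 0.033 and 0.039 m and contact force between whetstone and stop_lug above 3 N and value of joint clamp_lever below 0.6 rad), for 0.15 s.
2. the lever is closed and the clamp holds the stone against the stop screw (value of joint clamp_lever above 2.5 rad and contact force between whetstone and stop_lug above 2 N), for 0.1 s.
At the end, for the whole second after the job is handed in: The stone lies flat on the base, within 1.3 mm of both pins and parallel to the base within 0.014 rad, clamped against the stop screw with more than 2 N; the lever is past 2.5 rad; the stone is at rest (all of step 2 and y of stone_centre in the frame of sharpening_base above -0.0013 m and angle between the x axis of stone_centre and the x axis of sharpening_base, either way round below 0.014 rad and z of stone_centre in the frame of sharpening_base between 0.033 and 0.039 m and linear speed of whetstone below 0.01 m/s); the robot touches nothing.
It fails at once if while it is being seated (lever open), the stone is pressed on the stop screw or a pin with more than 12 N (value of joint clamp_lever below 0.6 rad and (contact force between whetstone and stop_lug above 12 N or contact force between whetstone and pin_left above 12 N or contact force between whetstone and pin_right above 12 N)).
It fails at once if the stone is ever forced against the stop screw or a pin with more than 25 N (contact force between whetstone and stop_lug above 25 N or contact force between whetstone and pin_left above 25 N or contact force between whetstone and pin_right above 25 N).
It fails at once if a bystander (cup, garlic, timer) is moved more than 15 mm (distance of any of espresso_cup, garlic, kitchen_timer from where it was at the start of the episode above 0.015 m).
It also fails if it takes over 72 s, if anything falls off the work surface, if the arm or the gripper's body presses on something with over 40 N, if the wrist force passes 120 N, or if a joint passes its speed limit or range.

ROBOT

A 6-joint arm with a two-finger parallel gripper is mounted at the origin on a cart in front of the work surface, level with it; the furniture and walls round the work are solid. World frame = base frame: x ahead of the robot, y to its left, z up, the work surface at z = 0. Lengths are in m, angles in rad, forces in N, time in s.
With the tool pointing down it reaches from about 0.425 to 0.95 m from the base axis. Payload 3.5 kg.
Tool frame: the origin (TCP) lies midway between the tips of the shut fingers; the grasp point (between the pads) lies 19 mm behind it; z points along the fingers, y is the line along which they close (so a half turn about z gives the same grasp; the last joint's range is limited). The gripper opens to 85 mm and grips with 20 to 120 N. Pads are 22 mm wide; open, the fingers measure 114 mm over their backs; the gripper's body (76 mm by 85 mm) begins 54 mm behind the grasp point. The pads swing forward as they close: fully open they stand 13 mm farther back than shut.
Start: joints at [1.103, 0.286, 1.577, -0, 1.279, -0.15], TCP at [0.211, 0.641, 0.231] pointing down, gripper open.
Joint ranges: [-2.77, 2.77], [-0.9, 2.22], [0.21, 2.48], [-1.53, 4.67], [0.24, 2.81], [-2.84, 2.84]. Speed limits (rad/s): [2.79, 2.79, 3.14, 3.14, 3.14, 3.14].

INTERFACE

Orientations are given as a unit quaternion [x, y, z, w].
In Python, from plant import get_state, read_camera, ctrl gives the robot as it stands.
- The arm moves only by the shell command python3 -m crank 'ROWS' [FORCE]. ROWS is JSON, a list of rows, each a list of 3 entries, a list of its own where there are three numbers: the shift along the tool's x, y, z in mm, then the turn about the tool's z in degrees, then the closure in counts, from 0 (fully open) to 255 (shut). In form: [[[tx, ty, tz], yaw, claw], ...]. A call has 1 to 10 rows; each row is the pose to reach, as a shift and turn from the pose commanded when the call began, along the tool's axes at that moment; what a row does not reach only later rows make up. A row lasts 1/10 s, in which the tool goes at most 50 mm and 8.59 degrees, less where a joint would pass 70% of its speed; a pose out of reach is approached as far as the arm can. A call with a gripper value outside its range is refused whole. The fingers move at their own pace and stop on an object; FORCE is the grip in N (left out, the last holds). Time passes only in rows, so rows that repeat a pose let the fingers close. It gives the time, the measured TCP pose, the force, the opening and the grip force at its end, in the units of the state.
- get_state(): the state, without advancing time (a new reading comes with each control period).
- read_camera(name): name is "scene" or "top" or "wrist"; returns a dict with "frame" (384x512x3 uint8, blue, green, red), "range_z" (384x512 float32, m along the optical axis (not along the pixel's ray), 0 where there is no reading), "vfov" (degrees; the focal length in pixels is half the picture's height over the tangent of half this angle, whatever the lens; pixels are square), "cx", "cy" (the principal point, pixels), "origin" and "orientation" of the camera in the world. Camera axes: x right, y down, z forward; pixel columns grow to the right and rows downward; lengths in m; the calibration is good to about 2 mm. A picture is of the moment at which its call begins.
- ctrl.sign_off(): hands the job in; it is judged then, once.
The state is a dict: "time": time; "qpos": joint angles; "dq": joint speeds; "joint_efforts": joint torques, N m; "eef_pos": TCP position; "tcp_rot": TCP orientation; "contact_force": force on the tool from outside, world axes, zero at the start; "wrist_torque": the same for the moment, N m; "opening": opening from 0.0 (shut) to 1.0 (fully open); "finger_force": force on a finger pad.
Only numpy, scipy, OpenCV 4.12 (cv2) and the standard library are available. Lean on these libraries where they do the work, as an engineer would, in place of code of your own. Each camera call takes 0.05 s, during which the arm holds its last target. There are 200 camera calls.

## Working session

There is one attempt and no reset: what is moved stays moved. The work goes in short steps, Python scripts to look and compute and a shell command to move; the robot and the scene stay as the last step left them, time stands still between calls to the robot, and variables do not carry over. Pictures are saved under pics/ and viewed, at most 10 in all, crops included, and the job is handed in when it is done.

```bash
mkdir -p pics; ls; cat > h.py <<'E'
import numpy as np, cv2
from scipy.spatial.transform import Rotation as R
from plant import get_state, read_camera, ctrl
def cam(n):
    c=read_camera(n); np.savez(f'/tmp/{n}.npz',**c); return c
def load(n): return dict(np.load(f'/tmp/{n}.npz'))
def cloud(c):
    z=c['range_z'];h,w=z.shape;f=h/2/np.tan(np.radians(float(c['vfov']))/2)
    v,u=np.mgrid[:h,:w];p=np.stack([(u-c['cx'])*z/f,(v-c['cy'])*z/f,z],-1)
    return p@R.from_quat(c['orientation']).as_matrix().T+c['origin']
def pix(c,u,v,zw):
    "intersect pixel ray with world height zw"
    f=c['frame'].shape[0]/2/np.tan(np.radians(float(c['vfov']))/2)
    d=R.from_quat(c['orientation']).as_matrix()@np.array([(u-c['cx'])/f,(v-c['cy'])/f,1])
    return c['origin']+d*(zw-c['origin'][2])/d[2]
E
python3 - <<'E'
from h import *
for n in ['top','scene']:
    c=cam(n);print(n,c['vfov'],c['cx'],c['cy'],c['origin'],c['orientation'])
    cv2.imwrite(f'pics/{n}1.png',cv2.resize(c['frame'],(800,600),interpolation=cv2.INTER_CUBIC))
print(get_state())
E
```

```text
pics
top 52.94238047676106 256.59736201857567 198.2729448256775 [0.4032106  0.16710504 1.08594917] [-0.68170908  0.72387652 -0.07746607  0.07262592]
scene 50.36780696266743 257.0115303171846 193.49331124885458 [ 0.17605552 -0.52896702  1.07872073] [ 0.91364827 -0.23959267  0.09100716 -0.31553113]
{'time': 0.1, 'qpos': array([ 1.10303675e+00,  2.87128963e-01,  1.57802583e+00,  9.11138523e-06,
        1.27858766e+00, -1.50014639e-01]), 'dq': array([-0.00232913, -0.00046906, -0.00366074,  0.00209686, -0.00185592,
       -0.00292097]), 'joint_efforts': array([ 4.77347585e-04, -4.07294476e+01, -2.93699813e+01, -1.86799825e-04,
        3.39838174e-03, -2.11094937e-05]), 'eef_pos': array([0.21059798, 0.64068703, 0.23005347]), 'tcp_rot': array([ 1.58206183e-01,  9.87405514e-01, -1.02270245e-03, -3.30923047e-04]), 'contact_force': array([-0.40161542, -0.78538524, -0.21878696]), 'wrist_torque': array([-0.00644663, -0.00293686,  0.01117552]), 'finger_force': 0.0, 'opening': 0.9986812959928768}
```

View pics/top1.png

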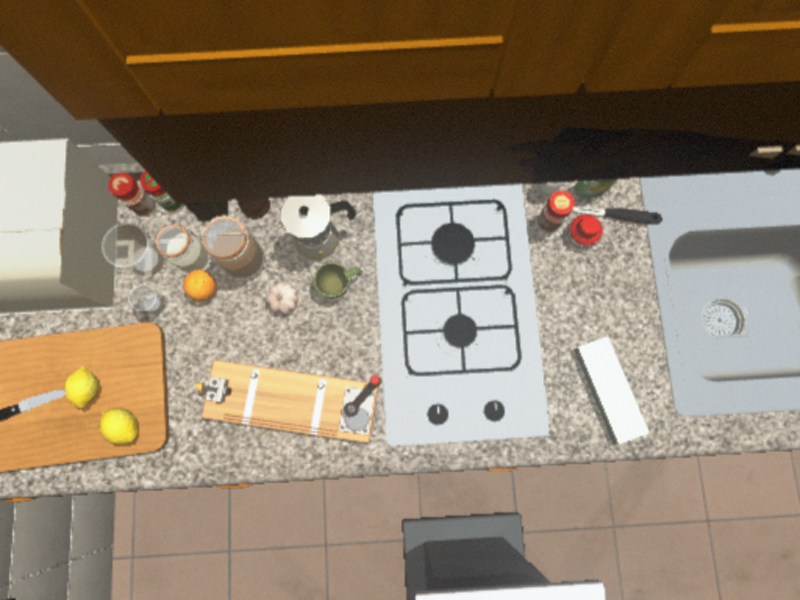

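The top picture shows the base at about (205–375, 362–440), with the screw lug at (213,390), pins near (253,375) and (321,382), the pivot at (352,410) and the knob at (375,382). The stone is at (612,390), the cup at (330,280), the garlic at (283,298), and the timer at (587,230).

```bash
python3 - <<'E'
from h import *
c=load('top');P=cloud(c)
f=c['frame']
a=cv2.resize(f[220:292,120:250],(780,432),interpolation=cv2.INTER_CUBIC) # x6
cv2.imwrite('pics/base1.png',a)
def rect(mask,name):
    n,l,s,_=cv2.connectedComponentsWithStats(mask.astype(np.uint8))
    for i in range(1,n):
        if s[i,4]>150:
            q=P[l==i];r=cv2.minAreaRect((q[:,:2]*1000).astype(np.float32))
            print(name,s[i].tolist(),'c',np.round(q.mean(0),4),'rect',np.round(r[0],1),np.round(r[1],1),round(r[2],2))
z=P[...,2]
roi=np.zeros_like(z,bool);roi[205:290,360:430]=1
rect(roi&(z>.018)&(z<.04),'stone')
roi[:]=0;roi[225:290,120:250]=1
rect(roi&(z>.014)&(z<.030),'board')
rect(roi&(z>.030)&(z<.2),'high')
for u,v in [(300,330),(400,180),(230,200)]: print('worktop',P[v if v<384 else 0,u])
s=load('scene');Ps=cloud(s);zs=Ps[...,2]
cv2.imwrite('pics/scene1.png',cv2.resize(s['frame'],(800,600)))
E
```

```text
stone [369, 215, 46, 70, 1450] c [ 0.4666 -0.2071  0.0265] rect [ 468.1 -207.7] [180.2  59.8] 16.06
board [129, 231, 113, 53, 3666] c [0.4825 0.3629 0.021 ] rect [482.9 358.1] [297.7 103.9] 78.2
high [220, 240, 24, 36, 342] c [0.4628 0.2333 0.0521] rect [471.7 232.8] [45.4 93.7] 68.93
worktop [ 0.16959106 -0.0234692  -0.81003478]
worktop [ 6.66695381e-01 -2.67551277e-01  1.28882737e-06]
worktop [ 0.63734261  0.22936736 -0.00216046]
```

View pics/base1.png

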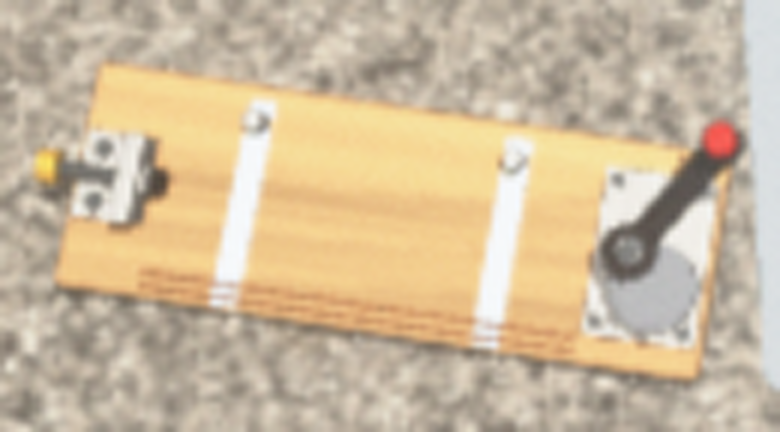

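View pics/scene1.png

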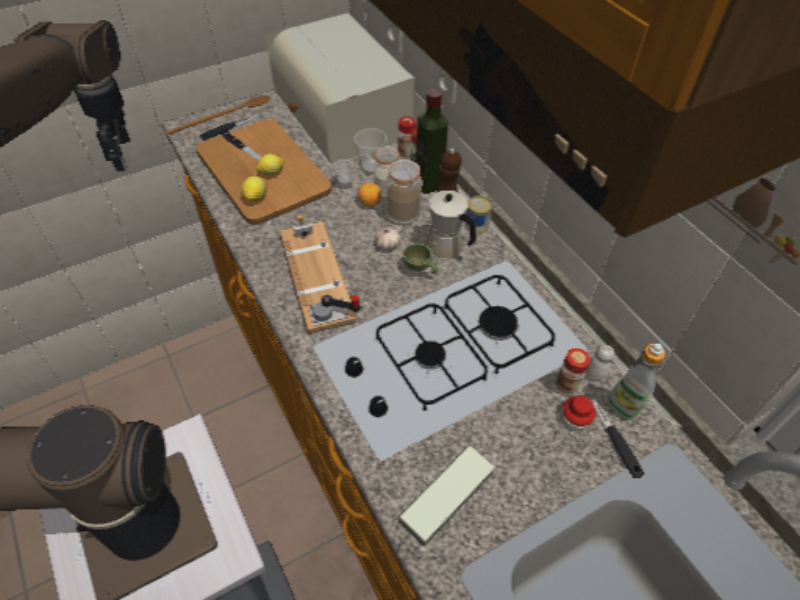

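Base crop (x6, offset (120,220)): pin tops are at (257,120) and (515,159), the screw tip at (163,182), the knob at (721,140) and the pivot at (628,250). The scene picture confirms the layout: pins on the far side of the board, free space round the stone.

```bash
cat >> h.py <<'E'
def go(x,y,z,ang=None):
    "tool-frame shift (mm) and turn (deg) to world point, tool y heading ang deg"
    s=get_state();r=R.from_quat(s['tcp_rot']);m=r.as_matrix()
    cur=np.degrees(np.arctan2(m[1,1],m[0,1]))
    d=r.inv().apply(np.array([x,y,z])-s['eef_pos'])*1000
    t=0 if ang is None else (cur-ang+180)%360-180
    print('t',s['time'],'eef',s['eef_pos'].round(4),'yang',round(cur,2),'-> shift',d.round(2),'turn',round(t,2))
E
python3 - <<'E'
from h import *
c=load('top');P=cloud(c);z=P[...,2]
u=lambda x,y,zz:pix(c,120+x/6-.42,220+y/6-.42,zz)[:2]*1000
B=[u(x,y,.022) for x,y in [(101,65),(57,285),(697,380),(733,150)]]
print('corners',np.round(B,1).tolist(),'centre',np.mean(B,0))
pl,pr=u(257,120,.038),u(515,159,.038)
print('pins',pl,pr,np.linalg.norm(pl-pr))
ex=(pr-pl)/np.linalg.norm(pr-pl);ey=np.array([-ex[1],ex[0]])
print('ang',np.degrees(np.arctan2(ex[1],ex[0])),'O from pins',(pl+pr)/2-34*ey)
O=(pl+pr)/2-34*ey
kn=u(721,140,.084);pv=u(628,250,.062)
for n,q in [('knob',kn),('pivot',pv),('tip',u(163,182,.037))]:
    d=q-O;print(n,q,'base',d@ex,d@ey)
# stone top
m=np.zeros(z.shape,bool);m[205:290,360:430]=1;m&=(z>.0255)&(z<.031)
q=P[m][:,:2]*1000;r=cv2.minAreaRect(q.astype(np.float32));print('stone',r,z[m].mean())
# board only points
m[:]=0;m[225:290,120:250]=1;m&=(z>.0205)&(z<.0235);q=P[m][:,:2]*1000
print('board',cv2.minAreaRect(q.astype(np.float32)))
ctr=np.array([468,-208]);d=np.linalg.norm(P[...,:2]*1000-ctr,axis=-1);k=(d<170)
b=P[k&((z>.032)|(z<-.006))];print('near stone odd z',len(b),b[:5].round(3).tolist(), b.min(0),b.max(0)) if len(b) else print('clear')
# second view
s=load('scene');Ps=cloud(s);zs=Ps[...,2]
near=(np.linalg.norm(Ps[...,:2]*1000-ctr,axis=-1)<120)&(zs>.024)&(zs<.034)
print('scene stone',cv2.minAreaRect((Ps[near][:,:2]*1000).astype(np.float32)))
nb=(np.linalg.norm(Ps[...,:2]*1000-O,axis=-1)<180)&(zs>.018)&(zs<.0245)
print('scene board',cv2.minAreaRect((Ps[nb][:,:2]*1000).astype(np.float32)))
go(.47,.25,.2,-30)
E
```

```text
corners [[561.6, 490.9], [462.4, 510.2], [403.0, 222.9], [505.0, 201.4]] centre [482.99180629 356.36915472]
pins [529.87530694 415.38753061] [505.27356601 299.32212945] 118.64410226756236
ang -101.96753805145877 O from pins [484.31341832 364.40498403]
knob [503.63744966 204.37556441] base 152.5442363034793 52.087323798252456
pivot [460.32185466 248.23349958] base 118.62135504280907 0.6189123731978019
tip [504.55438583 458.15323692] base -95.90777292326402 0.36163434875143563
stone ((468.205078125, -207.37232971191406), (179.71963500976562, 59.22166442871094), 16.06368064880371) 0.027478910912049313
board ((482.45855712890625, 357.7103271484375), (295.58477783203125, 102.71531677246094), 78.32020568847656)
near stone odd z 1328 [[0.607, -0.111, 0.723], [0.607, -0.111, 0.721], [0.608, -0.112, 0.721], [0.607, -0.111, 0.719], [0.608, -0.113, 0.718]] [ 0.34426132 -0.33589654 -0.01361832] [ 0.63457918 -0.05062867  0.72303409]
scene stone ((468.85736083984375, -209.375), (181.0610809326172, 58.466590881347656), 15.711912155151367)
scene board ((543.8644409179688, 343.9698486328125), (302.3255920410156, 226.92733764648438), 78.19064331054688)
t 0.1 eef [0.2106 0.6407 0.2301] yang 71.79 -> shift [-368.49 -290.02   30.55] turn 101.79
```

```bash
python3 -m crank '[[[-45,-36,4],8,0],[[-90,-72,8],16,0],[[-135,-107,12],24,0],[[-180,-142,16],32,0],[[-225,-177,20],40,0],[[-270,-213,24],48,0],[[-315,-248,28],56,0],[[-368,-290,30],64,0],[[-368,-290,30],72,0],[[-368,-290,30],80,0]]' 50; python3 -c "
from h import *
go(.4685,-.208,.13,-74)"
```

```text
time: 1.1
eef_pos: [0.4713, 0.2473, 0.2007]
tcp_rot: [0.759, 0.651, -0.001, 0.0]
contact_force: [0.1, 0.2, -0.7]
opening: 1.001
finger_force: 0.0
t 1.1 eef [0.4713 0.2473 0.2007] yang -8.75 -> shift [-450.33   66.56   71.23] turn 65.25
```

```bash
python3 -m crank '[[[-45,7,5],8,0],[[-90,14,10],16,0],[[-135,20,15],24,0],[[-180,27,25],32,0],[[-225,34,35],40,0],[[-270,40,45],48,0],[[-315,47,55],56,0],[[-360,53,60],64,0],[[-405,60,66],65.2,0],[[-450,66.5,71],65.2,0]]' && python3 -m crank '[[[0,0,0],0,0],[[0,0,0],0,0]]'; python3 - <<'E'
from h import *
c=cam('wrist');P=cloud(c);z=P[...,2]
m=(z>.02)&(z<.036)&(np.hypot(P[...,0]-.468,P[...,1]+.208)<.12)
print('wrist stone',cv2.minAreaRect((P[m][:,:2]*1000).astype(np.float32)),m.sum(),np.median(z[m]))
cv2.imwrite('pics/w1.png',c['frame'])
go(.4685,-.208,0,-74)
E
```

```text
time: 2.1
eef_pos: [0.4707, -0.2058, 0.1297]
tcp_rot: [0.99, 0.144, -0.0, -0.0]
contact_force: [1.0, -0.6, 0.7]
opening: 1.001
finger_force: 0.0
time: 2.3
eef_pos: [0.4708, -0.2046, 0.1297]
tcp_rot: [0.99, 0.143, -0.001, -0.001]
contact_force: [-0.9, 0.4, -0.8]
opening: 1.002
finger_force: 0.0
wrist stone ((469.4411315917969, -207.83999633789062), (179.3741912841797, 58.17909240722656), 15.99906063079834) 11694 0.028614775866713474
t 2.35 eef [ 0.471  -0.2036  0.1298] yang -73.44 -> shift [ -3.52   3.7  129.8 ] turn 0.56
```

View pics/w1.png

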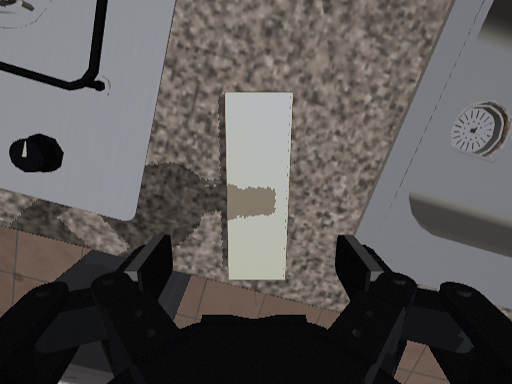

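The wrist picture shows the stone straight between the open fingers, with end faces at rows 93 and 279, columns 225–292. The gripper is a little off along the stone's length only.

```bash
python3 -m crank '[[[-1.5,1.5,40],0.3,0],[[-2,3,80],0.5,0],[[-3,3.5,105],0.5,0],[[-3,3.5,105],0.5,0],[[-3,3.5,105],0.5,0]]' >/dev/null; python3 -m crank '[[[0,0,0],0,0],[[0,0,0],0,0]]'; python3 - <<'E'
from h import *
for i in range(3):
    go(.4688,-.208,.0,-74); read_camera('wrist')
E
```

```text
time: 3.05
eef_pos: [0.471, -0.2089, 0.0275]
tcp_rot: [0.99, 0.14, 0.001, 0.001]
contact_force: [-0.5, 0.0, -0.3]
opening: 1.003
finger_force: 0.0
t 3.05 eef [ 0.471  -0.2089  0.0275] yang -73.86 -> shift [-1.97 -1.55 27.45] turn 0.14
t 3.1 eef [ 0.4708 -0.2089  0.0272] yang -73.88 -> shift [-1.74 -1.49 27.21] turn 0.12
t 3.15 eef [ 0.4706 -0.2089  0.0269] yang -73.89 -> shift [-1.51 -1.38 26.91] turn 0.11
```

```bash
python3 -m crank '[[[-0.7,-0.5,13],0.1,0],[[-1.5,-1,25.5],0.1,0],[[-1.5,-1,25.5],0.1,0],[[-1.5,-1,25.5],0.1,0]]'; python3 -m crank '[[[0,0,0],0,255],[[0,0,0],0,255],[[0,0,0],0,255],[[0,0,0],0,255],[[0,0,0],0,255],[[0,0,0],0,255],[[0,0,0],0,255],[[0,0,0],0,255]]' 50;
```

```text
time: 3.6
eef_pos: [0.467, -0.2073, -0.0014]
tcp_rot: [0.99, 0.139, -0.001, -0.001]
contact_force: [0.7, -0.3, -0.6]
opening: 1.001
finger_force: 0.0
time: 4.4
eef_pos: [0.4684, -0.2083, 0.0004]
tcp_rot: [0.99, 0.139, 0.0, 0.001]
contact_force: [-0.6, -0.2, 5.3]
opening: 0.666
finger_force: 56.3
```

```bash
python3 -m crank '[[[0,0,-10],0,255],[[0,0,-40],0,255],[[0,0,-80],0,255],[[0,0,-120],0,255],[[0,0,-120],0,255],[[0,0,-120],0,255]]'; python3 - <<'E'
from h import *
go(.48,.08,.13,-40)
go(.482,.366,.13,-11.8)
E
```

```text
time: 5.0
eef_pos: [0.4669, -0.207, 0.119]
tcp_rot: [0.99, 0.139, -0.001, -0.001]
contact_force: [-0.7, 0.9, -6.5]
opening: 0.663
finger_force: 56.4
t 5.0 eef [ 0.4669 -0.207   0.119 ] yang -74.0 -> shift [  91.71 -272.32  -10.75] turn -34.0
t 5.0 eef [ 0.4669 -0.207   0.119 ] yang -74.0 -> shift [ 172.44 -546.7   -10.45] turn -62.2
```

```bash
python3 -m crank '[[[10,-33,-2],-3,255],[[23,-73,-4],-8,255],[[37,-117,-8],-13,255],[[50,-160,-12],-18,255],[[63,-203,-15],-23,255],[[77,-247,-15],-28,255],[[90,-290,-15],-33,255],[[104,-333,-15],-38,255],[[117,-377,-15],-43,255],[[131,-420,-15],-48,255]]'; python3 - <<'E'
from h import *
go(.475,.361,.11,-11.8)
E
```

```text
time: 6.0
eef_pos: [0.4746, 0.2332, 0.1304]
tcp_rot: [0.847, 0.532, -0.004, -0.001]
contact_force: [1.5, -0.0, -4.9]
opening: 0.668
finger_force: 56.5
t 6.0 eef [0.4746 0.2332 0.1304] yang -25.79 -> shift [115.4  -55.12  20.13] turn -13.99
```

```bash
python3 -m crank '[[[35,-17,0],-5,255],[[72,-34,5],-10,255],[[100,-48,12],-14,255],[[114,-54,18],-14,255],[[114,-54,18],-14,255],[[114,-54,18],-14,255],[[114,-54,18],-14,255],[[114,-54,18],-14,255]]'; python3 - <<'E'
from h import *
c=cam('top');P=cloud(c);z=P[...,2]
go(.475,.361,.06,-11.8)
c=cam('wrist');P=cloud(c);cv2.imwrite('pics/w2.png',c['frame'])
go(.475,.361,.06,-11.8)
E
```

```text
time: 6.8
eef_pos: [0.4797, 0.3569, 0.1168]
tcp_rot: [0.778, 0.629, -0.0, 0.0]
contact_force: [0.3, -0.2, -4.9]
opening: 0.662
finger_force: 56.5
t 6.85 eef [0.4798 0.3571 0.1171] yang -12.11 -> shift [ 2.77 -5.56 57.07] turn -0.31
t 6.9 eef [0.4799 0.3573 0.1172] yang -12.09 -> shift [ 2.57 -5.6  57.22] turn -0.29
```

View pics/w2.png

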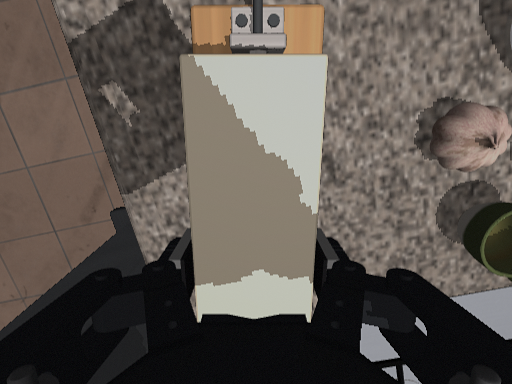

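The wrist picture shows the stone held square, its far end at row 55 (columns 181–328), with the lug just beyond it at (258,40). Garlic (470,135) and cup (495,240) are clear.

```bash
python3 - <<'E'
from h import *
O=np.array([484.3,366]);a=np.radians(-101.8);ex=np.array([np.cos(a),np.sin(a)]);ey=np.array([-ex[1],ex[0]])
for n in ['wrist','top']:
    c=load(n);P=cloud(c);z=P[...,2];d=P[...,:2]*1000-O
    zz=z[190,256] if n=='wrist' else .146
    m=(abs(z-zz)<.006)&(np.abs(d@ex)<130)&(np.abs(d@ey+8)<60)
    if n=='wrist': m[:, :170]=0; m[:,335:]=0
    q=P[m][:,:2]*1000;r=cv2.minAreaRect(q.astype(np.float32));dd=np.array(r[0])-O
    print(n,'zz',zz,m.sum(),r,'base',dd@ex,dd@ey)
    if n=='wrist':
        m=(z>.018)&(z<.026)&(np.linalg.norm(d,axis=-1)<200);q=P[m][:,:2]*1000-O
        print('board far edge x',np.percentile(q@ex,2),'y',np.percentile(q@ey,[1,99]), 'zmed',np.median(z[m]))
        m=(z>.04)&(z<.054)&(np.linalg.norm(d,axis=-1)<150);q=P[m][:,:2]*1000-O
        print('lug',np.percentile(q@ex,[1,99]),np.percentile(q@ey,[1,50,99]))
E
```

```text
wrist zz 0.14464662672896145 35219 ((485.7250671386719, 386.6064453125), (123.8127212524414, 79.27420806884766), 78.21211242675781) base -20.462397918175213 -2.8189849600582044
board far edge x -139.91261086252712 y [-49.35337193 194.29282218] zmed 0.02237060939856611
lug [-135.26021054 -102.84282364] [-17.91244104   0.93658865  20.48027275]
top zz 0.146 460 ((467.0318603515625, 301.77508544921875), (65.1889419555664, 57.72426223754883), 78.13939666748047) base 66.39894078052374 -3.76947731092703
```

```bash
python3 -m crank '[[[0,-1.5,20],-0.1,255],[[0,-3,45],-0.3,255],[[0,-3,65],-0.3,255],[[0,-3,80],-0.3,255],[[0,-3,90],-0.3,255],[[0,-3,90],-0.3,255],[[0,-3,90],-0.3,255],[[0,-3,90],-0.3,255],[[0,-3,90],-0.3,255],[[0,-3,90],-0.3,255]]'; python3 - <<'E'
from h import *
for i in range(4):
    go(.475,.361,.0225,-11.8); s=get_state();print(s['contact_force'].round(1),s['wrist_torque'].round(2));read_camera('wrist')
E
```

```text
time: 7.9
eef_pos: [0.477, 0.3591, 0.0277]
tcp_rot: [0.776, 0.631, 0.001, 0.0]
contact_force: [-0.1, 0.3, -5.5]
opening: 0.664
finger_force: 56.4
t 7.9 eef [0.477  0.3591 0.0277] yang -11.7 -> shift [ 1.48 -2.4   5.17] turn 0.1
[-0.1  0.3 -5.5] [0.03 0.   0.04]
t 7.95 eef [0.4769 0.359  0.0275] yang -11.7 -> shift [ 1.58 -2.27  4.97] turn 0.1
[-0.2  0.4 -5.1] [-0.07  0.02 -0.01]
t 8.0 eef [0.4768 0.3589 0.0273] yang -11.7 -> shift [ 1.65 -2.16  4.8 ] turn 0.1
[-0.   0.2 -4.7] [-0.03 -0.03 -0.01]
t 8.05 eef [0.4767 0.3589 0.0271] yang -11.71 -> shift [ 1.74 -2.08  4.64] turn 0.09
[-0.6  0.7 -4.1] [-0.04 -0.03 -0.  ]
```

```bash
for i in 1; do python3 -m crank '[[[0,0,1],0,255],[[0,0,2],0,255],[[0,0,3],0,255],[[0,0,3.5],0,255],[[0,0,3.5],0,255],[[0,0,3.5],0,255]]'; done; python3 -m crank '[[[0,0,0.5],0,255],[[0,0,0.5],0,255],[[0,0,0.5],0,255]]' | grep -E 'eef|contact'; python3 -m crank '[[[0,0,0.5],0,255],[[0,0,0.5],0,255],[[0,0,0.5],0,255]]' | grep -E 'eef|contact'
```

```text
time: 8.7
eef_pos: [0.4766, 0.3588, 0.0233]
tcp_rot: [0.776, 0.631, -0.0, 0.0]
contact_force: [0.0, -0.3, -5.7]
opening: 0.669
finger_force: 56.4
eef_pos: [0.4766, 0.3588, 0.0228]
contact_force: [0.1, -0.7, -4.7]
eef_pos: [0.4767, 0.3589, 0.0226]
contact_force: [1.1, 0.3, -3.6]
```

```bash
python3 -m crank '[[[0,0,0.4],0,255],[[0,0,0.4],0,255],[[0,0,0.4],0,255]]' | grep -E 'eef|contact'; python3 -m crank '[[[0,0.5,0],0,255],[[0,1,0],0,255],[[0,1.5,0],0,255],[[0,2,0],0,255],[[0,2,0],0,255]]' | grep -E 'eef|contact';  python3 -c "
from h import *
print(get_state()['wrist_torque'])"
```

```text
eef_pos: [0.4769, 0.3589, 0.0225]
contact_force: [-2.0, 0.5, 0.1]
eef_pos: [0.4789, 0.3588, 0.0225]
contact_force: [-1.9, 1.6, 2.3]
[0.02437905 0.28050874 0.00076845]
```

```bash
cat > s.py <<'E'
from h import *
s=get_state();f=s['contact_force'];m=R.from_quat(s['tcp_rot']).as_matrix();g=np.array([f@m[:,0],f@m[:,1],f[2]])
p=(s['eef_pos'][:2]*1000-[484.3,366]);a=np.radians(-101.8);e=np.array([np.cos(a),np.sin(a)])
print(s['time'],'F toolx,tooly,up',g.round(1),'Tz',s['wrist_torque'].round(2),'base xy',(p@e).round(2),(p@[-e[1],e[0]]).round(2),'z',s['eef_pos'][2].round(4),'yang',np.degrees(np.arctan2(m[1,1],m[0,1])).round(2))
E
python3 -m crank '[[[0,0.5,-0.2],0,255],[[0,1,-0.2],0,255],[[0,1,-0.2],0,255]]' >/dev/null; python3 s.py; python3 -m crank '[[[0,0.5,0],0,255],[[0,0.5,0],0,255]]' >/dev/null; python3 s.py;
```

```text
10.4 F toolx,tooly,up [ 2.  -2.6  3.9] Tz [0.15 0.35 0.06] base xy 8.34 -2.81 z 0.0225 yang -11.71
10.6 F toolx,tooly,up [ 0.2 -3.9  4.8] Tz [ 0.17  0.35 -0.05] base xy 8.4 -2.38 z 0.0225 yang -11.71
```

```bash
python3 -m crank '[[[0,0,-0.4],0,255],[[0,0,-0.4],0,255],[[0,0,-0.4],0,255]]' >/dev/null; python3 s.py; python3 -m crank '[[[0,0.4,0],0,255],[[0,0.4,0],0,255]]' >/dev/null; python3 s.py;
```

```text
10.9 F toolx,tooly,up [ 2.2 -1.4  2.3] Tz [0.32 0.15 0.  ] base xy 8.43 -2.36 z 0.0225 yang -11.71
11.1 F toolx,tooly,up [ 2.5 -2.   2.1] Tz [0.27 0.13 0.03] base xy 8.58 -2.08 z 0.0225 yang -11.7
```

```bash
python3 -m crank '[[[0,0,-0.5],0,255],[[0,0,-0.5],0,255],[[0,0,-0.5],0,255]]' >/dev/null; python3 s.py; python3 -m crank '[[[0,0.4,0],0,255],[[0,0.8,0],0,255],[[0,0.8,0],0,255]]' >/dev/null; python3 s.py;
```

```text
11.4 F toolx,tooly,up [ 1.8  0.7 -1.2] Tz [ 0.25 -0.16  0.02] base xy 8.99 -2.08 z 0.0225 yang -11.7
11.7 F toolx,tooly,up [ 1.8 -1.1 -1.5] Tz [0.14 0.04 0.  ] base xy 9.08 -1.88 z 0.0226 yang -11.72
```

```bash
python3 -m crank '[[[1,0,0],0,255],[[2,0,0],0,255],[[2,0,0],0,255]]' >/dev/null; python3 s.py; python3 -m crank '[[[0,0.4,0],0,255],[[0,0.8,0],0,255],[[0,0.8,0],0,255],[[0,0.8,0],0,255]]' >/dev/null; python3 s.py;
```

```text
12.0 F toolx,tooly,up [-0.4 -0.4 -2.9] Tz [-0.07 -0.05 -0.04] base xy 6.97 -1.54 z 0.0226 yang -11.71
12.4 F toolx,tooly,up [ 0.5  0.2 -4.9] Tz [ 0.05 -0.06  0.02] base xy 6.84 -0.87 z 0.0226 yang -11.71
```

```bash
python3 -m crank '[[[0,0.3,0],0,255],[[0,0.6,0],0,255],[[0,0.6,0],0,255]]' >/dev/null; python3 s.py; python3 -m crank '[[[0,0.3,0],0,255],[[0,0.6,0],0,255],[[0,0.6,0],0,255]]' >/dev/null; python3 s.py;python3 -m crank '[[[0,0.3,0],0,255],[[0,0.6,0],0,255],[[0,0.6,0],0,255]]' >/dev/null; python3 s.py
```

```text
12.7 F toolx,tooly,up [ 0.2 -0.  -5.4] Tz [-0.02  0.03 -0.01] base xy 6.79 -0.09 z 0.0228 yang -11.71
13.0 F toolx,tooly,up [ 1.   0.5 -5.5] Tz [-0.04  0.02 -0.04] base xy 6.67 0.66 z 0.023 yang -11.71
13.3 F toolx,tooly,up [-0.2 -0.4 -4.5] Tz [ 0.02  0.08 -0.03] base xy 6.67 1.02 z 0.023 yang -11.72
```

```bash
python3 -m crank '[[[0,0.2,0],0,255],[[0,0.4,0],0,255],[[0,0.4,0],0,255]]' >/dev/null; python3 s.py; python3 -m crank '[[[0,0.2,0],0,255],[[0,0.4,0],0,255],[[0,0.4,0],0,255]]' >/dev/null; python3 s.py
```

```text
13.6 F toolx,tooly,up [ 0.4 -2.4 -4. ] Tz [ 0.13  0.34 -0.19] base xy 6.68 1.11 z 0.0229 yang -11.73
13.9 F toolx,tooly,up [ 0.  -5.2 -4.2] Tz [ 0.18  0.73 -0.2 ] base xy 6.7 1.23 z 0.0228 yang -11.74
```

```bash
python3 -m crank '[[[0,0.2,0],0,255],[[0,0.4,0],0,255],[[0,0.4,0],0,255]]' >/dev/null; python3 s.py
```

```text
14.2 F toolx,tooly,up [-0.2 -5.2 -3.7] Tz [ 0.24  0.87 -0.25] base xy 6.72 1.27 z 0.0228 yang -11.75
```

Right pin touched first (about 4.7 N against 0.5 N); turning a little clockwise to share the load.

```bash
python3 -m crank '[[[0,0,0],0.1,255],[[0,0,0],0.2,255],[[0,0,0],0.2,255],[[0,0,0],0.2,255]]' >/dev/null; python3 s.py;python3 -m crank '[[[0,0,0],0,255],[[0,0,0],0,255]]' >/dev/null; python3 s.py
```

```text
14.6 F toolx,tooly,up [ 0.4 -5.4 -4. ] Tz [0.27 0.88 0.01] base xy 6.71 1.3 z 0.0227 yang -11.86
14.8 F toolx,tooly,up [-0.1 -6.  -3.8] Tz [0.31 0.83 0.04] base xy 6.7 1.28 z 0.0227 yang -11.86
```

```bash
python3 -m crank '[[[0.5,0,0],0,255],[[1,0,0],0,255],[[1.5,0,0],0,255],[[1.5,0,0],0,255]]' >/dev/null; python3 s.py;python3 -m crank '[[[0.4,0,0],0,255],[[0.8,0,0],0,255],[[0.8,0,0],0,255]]' >/dev/null; python3 s.py
```

```text
15.2 F toolx,tooly,up [-2.1 -6.4 -2.1] Tz [ 0.02  0.89 -0.07] base xy 6.08 1.29 z 0.0226 yang -11.87
15.5 F toolx,tooly,up [-2.7 -6.1 -2.4] Tz [-0.05  0.84 -0.09] base xy 5.34 1.26 z 0.0226 yang -11.87
```

```bash
python3 -m crank '[[[0.4,0,0],0,255],[[0.8,0,0],0,255],[[0.8,0,0],0,255]]' >/dev/null; python3 s.py;python3 -m crank '[[[0.4,0,0],0,255],[[0.8,0,0],0,255],[[0.8,0,0],0,255]]' >/dev/null; python3 s.py
```

```text
15.8 F toolx,tooly,up [-3.6 -6.1 -1.3] Tz [-0.05  0.93 -0.06] base xy 4.54 1.28 z 0.0226 yang -11.87
16.1 F toolx,tooly,up [-2.6 -5.8 -2. ] Tz [-0.05  0.95 -0.04] base xy 3.74 1.24 z 0.0226 yang -11.87
```

```bash
python3 -m crank '[[[0.4,0,0],0,255],[[0.8,0,0],0,255],[[0.8,0,0],0,255]]' >/dev/null; python3 s.py;python3 -m crank '[[[0.3,0,0],0,255],[[0.6,0,0],0,255],[[0.6,0,0],0,255]]' >/dev/null; python3 s.py
```

```text
16.4 F toolx,tooly,up [-2.8 -5.6 -1.2] Tz [-0.03  0.9  -0.06] base xy 2.96 1.28 z 0.0227 yang -11.87
16.7 F toolx,tooly,up [-3.3 -6.3 -2. ] Tz [-0.09  0.91 -0.12] base xy 2.38 1.28 z 0.0226 yang -11.87
```

```bash
python3 -m crank '[[[0.3,0,0],0,255],[[0.6,0,0],0,255],[[0.6,0,0],0,255]]' >/dev/null; python3 s.py
```

```text
17.0 F toolx,tooly,up [-1.6 -5.5 -2.7] Tz [-0.1   0.92 -0.01] base xy 1.77 1.26 z 0.0226 yang -11.87
```

```bash
python3 -m crank '[[[0.3,0,0],0,255],[[0.6,0,0],0,255],[[0.6,0,0],0,255]]' >/dev/null; python3 s.py;python3 -m crank '[[[0.3,0,0],0,255],[[0.6,0,0],0,255],[[0.6,0,0],0,255]]' >/dev/null; python3 s.py
```

```text
17.3 F toolx,tooly,up [-3.  -6.8 -1.9] Tz [-0.07  0.92 -0.06] base xy 1.15 1.29 z 0.0227 yang -11.87
17.6 F toolx,tooly,up [-3.4 -5.9 -3. ] Tz [-0.04  0.9  -0.11] base xy 0.56 1.27 z 0.0226 yang -11.87
```

```bash
python3 -m crank '[[[0.3,0,0],0,255],[[0.6,0,0],0,255],[[0.6,0,0],0,255]]' >/dev/null; python3 s.py
```

```text
17.9 F toolx,tooly,up [-2.8 -5.8 -2.1] Tz [-0.05  0.9  -0.08] base xy -0.04 1.26 z 0.0226 yang -11.87
```

```bash
python3 -m crank '[[[0.3,0,0],0,255],[[0.6,0,0],0,255],[[0.6,0,0],0,255]]' >/dev/null; python3 s.py
```

```text
18.2 F toolx,tooly,up [-2.7 -5.8 -2.3] Tz [-0.05  0.9  -0.07] base xy -0.64 1.29 z 0.0226 yang -11.87
```

```bash
python3 -m crank '[[[0.3,0,0],0,255],[[0.6,0,0],0,255],[[0.6,0,0],0,255]]' >/dev/null; python3 s.py
```

```text
18.5 F toolx,tooly,up [-3. -6. -3.] Tz [-0.06  0.91 -0.07] base xy -1.21 1.26 z 0.0226 yang -11.87
```

```bash
python3 -m crank '[[[0.3,0,0],0,255],[[0.6,0,0],0,255],[[0.6,0,0],0,255]]' >/dev/null; python3 s.py
```

```text
18.8 F toolx,tooly,up [-3.1 -5.8 -1.4] Tz [-0.07  0.91 -0.09] base xy -1.79 1.27 z 0.0226 yang -11.87
```

```bash
python3 -m crank '[[[0.3,0,0],0,255],[[0.6,0,0],0,255],[[0.6,0,0],0,255]]' >/dev/null; python3 s.py
```

```text
19.1 F toolx,tooly,up [-4.9 -6.1 -1.9] Tz [-0.27  0.96 -0.08] base xy -1.91 1.28 z 0.0227 yang -11.86
```

Contact with the screw (position stalled at −1.9, force rising over the ~2.9 N sliding friction). Pressing on in small steps.

```bash
python3 -m crank '[[[0.3,0,0],0,255],[[0.3,0,0],0,255]]' >/dev/null; python3 s.py
```

```text
19.3 F toolx,tooly,up [-6.1 -6.1 -0.8] Tz [-0.42  0.91 -0.08] base xy -1.92 1.3 z 0.0227 yang -11.87
```

```bash
python3 -m crank '[[[0.3,0,0],0,255],[[0.3,0,0],0,255]]' >/dev/null; python3 s.py
```

```text
19.5 F toolx,tooly,up [-6.5 -6.3  1.1] Tz [-0.58  0.95 -0.11] base xy -1.96 1.27 z 0.0227 yang -11.86
```

```bash
python3 -m crank '[[[0.3,0,0],0,255],[[0.5,0,0],0,255],[[0.5,0,0],0,255]]' >/dev/null; python3 s.py
```

```text
19.8 F toolx,tooly,up [-8.  -6.   0.9] Tz [-0.75  0.98 -0.12] base xy -1.98 1.26 z 0.0226 yang -11.86
```

```bash
python3 -m crank '[[[0,0,0],0,255],[[0,0,0],0,255],[[0,0,0],0,255]]' >/dev/null; python3 s.py
```

```text
20.1 F toolx,tooly,up [-8.8 -6.   0.5] Tz [-0.74  1.06 -0.08] base xy -1.97 1.25 z 0.0227 yang -11.85
```

```bash
python3 -m crank '[[[0,0,0],0,120],[[0,0,0],0,60],[[0,0,0],0,0],[[0,0,0],0,0],[[0,0,0],0,0]]'; python3 s.py; python3 -m crank '[[[0,0,-10],0,0],[[0,0,-40],0,0],[[0,0,-80],0,0],[[0,0,-110],0,0],[[0,0,-110],0,0]]'>/dev/null; python3 s.py
```

```text
time: 20.6
eef_pos: [0.4889, 0.3705, 0.0241]
tcp_rot: [0.777, 0.63, 0.001, 0.0]
contact_force: [0.5, -0.0, 0.1]
opening: 1.005
finger_force: 0.0
20.6 F toolx,tooly,up [0.1 0.5 0.1] Tz [-0.02  0.    0.02] base xy -5.31 3.63 z 0.0241 yang -11.9
21.1 F toolx,tooly,up [-0.2  0.1  0.4] Tz [ 0.   -0.04  0.02] base xy -7.28 5.54 z 0.1404 yang -11.89
```

```bash
python3 - <<'E'
from h import *
go(.504,.205,.15,46.2)
c=cam('top');P=cloud(c);z=P[...,2]
c2=cam('wrist');P=cloud(c2);z=P[...,2]
O=np.array([484.3,366]);a=np.radians(-101.8);ex=np.array([np.cos(a),np.sin(a)]);ey=np.array([-ex[1],ex[0]])
d=P[...,:2]*1000-O
m=(z>.044)&(z<.056)&(abs(d@ex)<93)&(abs(d@ey)<45)
r=cv2.minAreaRect((P[m][:,:2]*1000).astype(np.float32));dd=np.array(r[0])-O
print(r,m.sum(),'base',dd@ex,dd@ey,np.median(z[m]))
cv2.imwrite('pics/w3.png',c2['frame'])
E
```

```text
t 21.1 eef [0.4912 0.372  0.1404] yang -11.89 -> shift [-160.7    47.01  -10.43] turn -58.09
((486.1385192871094, 368.8731384277344), (179.07476806640625, 58.40705108642578), 78.14986419677734) 13004 base -3.1883914457560487 1.2121211088941286 0.05056308581513434
```

View pics/w3.png

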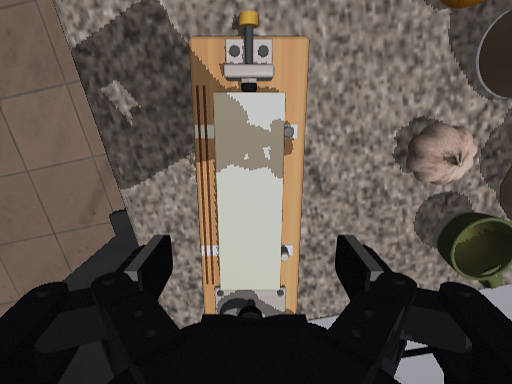

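The stone lies flush on both pins (289,130) and (285,252), with its end on the screw tip at (249,87). It is seated.

```bash
python3 -m crank '[[[-20,6,-10],-8,135],[[-45,14,-15],-16,135],[[-70,21,-15],-24,135],[[-95,28,-15],-32,135],[[-120,35,-15],-40,135],[[-142,42,-15],-48,135],[[-161,47,-15],-56,135],[[-161,47,-15],-58,135],[[-161,47,-15],-58,135],[[-161,47,-15],-58,135]]' 30; python3 - <<'E'
from h import *
c=cam('wrist');P=cloud(c);z=P[...,2];f=c['frame'].astype(int)
m=(f[...,2]>110)&(f[...,1]<70)&(f[...,0]<70)&(z>.05)&(z<.1)&(np.hypot(P[...,0]-.504,P[...,1]-.205)<.05)
q=P[m];t=q[q[:,2]>.08];print(m.sum(),len(t),'knob top rect',cv2.minEnclosingCircle((t[:,:2]*1000).astype(np.float32)),q[:,2].max())
go(.504,.205,.06,46.2)
cv2.imwrite('pics/w4.png',c['frame'])
E
```

```text
time: 22.2
eef_pos: [0.4996, 0.2026, 0.1468]
tcp_rot: [0.374, 0.927, -0.001, -0.001]
contact_force: [-0.1, 0.4, 0.5]
opening: 0.466
finger_force: 0.0
241 241 knob top rect ((505.1551818847656, 206.51153564453125), 7.412385940551758) 0.0865823334706533
t 22.25 eef [0.4998 0.2028 0.1471] yang 46.07 -> shift [-1.64  4.61 87.05] turn -0.13
```

View pics/w4.png

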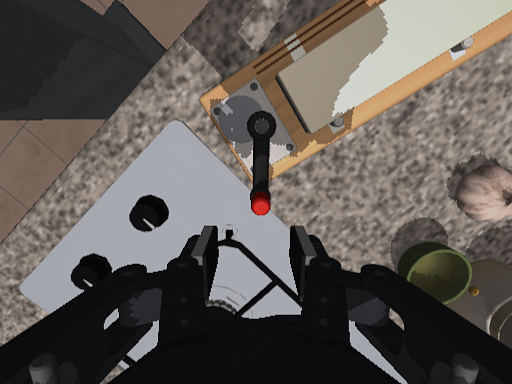

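Knob seen at (261,206), centred laterally between the fingers at (215,260) and (300,260), with the lever at (260,160) pointing to the pivot (261,126). Measured at (505,206) mm, top 86 mm: matches.

```bash
python3 -m crank '[[[-0.5,3,20],0,135],[[-1,6,45],0,135],[[-1.3,6,70],0,135],[[-1.3,6,82],0,135],[[-1.3,6,82],0,135],[[-1.3,6,82],0,135],[[-1.3,6,82],0,135]]';python3 s.py; python3 -m crank '[[[0,0,0],0,190],[[0,0,0],0,190],[[0,0,0],0,190]]'; python3 s.py; python3 -c "
from h import *
go(.5051,.2064,.066,46.2)"
```

```text
time: 22.95
eef_pos: [0.5066, 0.2065, 0.0676]
tcp_rot: [0.374, 0.928, 0.001, 0.001]
contact_force: [1.1, -0.0, 0.2]
opening: 0.473
finger_force: 0.0
22.95 F toolx,tooly,up [-0.8  0.7  0.2] Tz [0.03 0.02 0.03] base xy 151.56 54.43 z 0.0676 yang 46.1
time: 23.25
eef_pos: [0.5058, 0.2062, 0.0666]
tcp_rot: [0.374, 0.927, 0.0, 0.0]
contact_force: [0.2, 0.1, 0.3]
opening: 0.256
finger_force: 0.0
23.25 F toolx,tooly,up [-0.1  0.2  0.3] Tz [-0.05 -0.03 -0.02] base xy 152.01 53.75 z 0.0666 yang 46.09
t 23.25 eef [0.5058 0.2062 0.0666] yang 46.09 -> shift [ 0.66 -0.37  0.65] turn -0.11
```

```bash
python3 -m crank '[[[0.3,-6.4,0],6,190],[[1.3,-12.8,0],12,190],[[3,-19,0],18,190],[[5.3,-25,0],24,190],[[8.2,-30.8,0],30,190],[[11.7,-36.1,0],36,190],[[15.8,-41.2,0],42,190],[[20.3,-45.7,0],48,190],[[25.4,-49.8,0],54,190],[[30.7,-53.3,0],60,190]]';python3 s.py
```

```text
time: 24.25
eef_pos: [0.4468, 0.1888, 0.0666]
tcp_rot: [0.789, 0.615, 0.001, 0.001]
contact_force: [1.1, -0.3, 0.0]
opening: 0.251
finger_force: 0.5
24.25 F toolx,tooly,up [-0.1  1.1  0. ] Tz [-0.07 -0.18  0.01] base xy 181.07 -0.44 z 0.0666 yang -14.16
```

```bash
python3 -m crank '[[[0.3,-6.4,0],6,190],[[1.3,-12.8,0],12,190],[[3,-19,0],18,190],[[5.3,-25,0],24,190],[[8.2,-30.8,0],30,190]]' >/dev/null;python3 s.py; python3 -m crank '[[[0.3,-6.4,0],6,190],[[1.3,-12.8,0],12,190],[[3,-19,0],18,190],[[5.3,-25,0],24,190],[[8.2,-30.8,0],30,190]]' >/dev/null;python3 s.py
```

```text
24.75 F toolx,tooly,up [-0.6  0.4 -0.2] Tz [-0.14 -0.12 -0.04] base xy 171.73 -31.19 z 0.0664 yang -44.15
25.25 F toolx,tooly,up [0.  2.4 0.6] Tz [-0.38 -0.08  0.03] base xy 148.71 -53.01 z 0.0663 yang -74.13
```

```bash
python3 -m crank '[[[0.3,-6.4,0],6,190],[[1.3,-12.8,0],12,190],[[3,-19,0],18,190],[[3.7,-21,0],20,190],[[3.7,-21,0],20,190]]' >/dev/null;python3 s.py; python3 -m crank '[[[0,-1,0],1,190],[[0,-2,0],2,190],[[0,-2,0],2,190]]' >/dev/null;python3 s.py
```

```text
25.75 F toolx,tooly,up [0.3 0.1 0.4] Tz [-0.02 -0.02  0.01] base xy 127.9 -59.77 z 0.0662 yang -93.88
26.05 F toolx,tooly,up [-0.2  1.4  0.2] Tz [-0.22  0.02  0.05] base xy 126.11 -59.86 z 0.0661 yang -95.93
```

```bash
python3 -m crank '[[[0,-0.7,0],0,190],[[0,-1.4,0],0,190],[[0,-1.4,0],0,190]]' >/dev/null;python3 s.py
```

```text
26.35 F toolx,tooly,up [-0.2  4.4  1.4] Tz [-0.62  0.08  0.01] base xy 125.1 -60.13 z 0.066 yang -95.87
```

```bash
python3 -m crank '[[[0,-0.8,0],0,190],[[0,-0.8,0],0,190],[[0,-0.8,0],0,190]]' >/dev/null;python3 s.py; python3 -m crank '[[[0,1.5,0],0,190],[[0,2.5,0],0,160],[[0,2.5,0],0,135],[[0,2.5,0],0,135],[[0,2.5,-20],0,135],[[0,2.5,-60],0,135],[[0,2.5,-100],0,135],[[20,2.5,-130],0,135],[[20,2.5,-130],0,135],[[20,2.5,-130],0,135]]' >/dev/null; python3 s.py; python3 - <<'E'
from h import *
c=cam('wrist');P=cloud(c);z=P[...,2];f=c['frame'].astype(int)
m=(f[...,2]>100)&(f[...,1]<70)&(f[...,0]<70)&(z>.08)&(z<.095)&(np.hypot(P[...,0]-.46,P[...,1]-.248)<.09)
k,_=cv2.minEnclosingCircle((P[m][:,:2]*1000).astype(np.float32));k=np.array(k);v=k-[460.5,248.3]
print(m.sum(),'knob',k,np.hypot(*v),'q',1.29-((np.arctan2(v[1],v[0])+np.radians(101.8)+np.pi)%(2*np.pi)-np.pi))
cv2.imwrite('pics/w5.png',c['frame'])
E
```

```text
26.65 F toolx,tooly,up [-0.8  6.7  3.6] Tz [-1.11  0.16 -0.02] base xy 124.95 -60.2 z 0.0659 yang -95.85
27.65 F toolx,tooly,up [ 0.2  0.3 -0.9] Tz [-0.02 -0.06  0.  ] base xy 124.01 -39.74 z 0.1965 yang -95.93
154 knob [399.94732666 252.68585205] 60.711299992778656 q 2.72715157391299
```

View pics/w5.png

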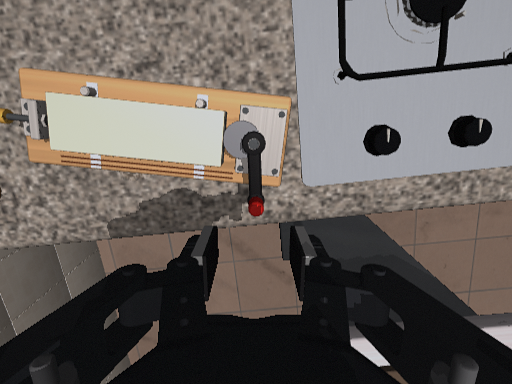

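The lever points straight toward the robot with the knob at (256,206), at the 2.72 stop, and the grey cam (240,138) bears on the stone's end at (223,137). The stone still looks flush with both pins (87,90) and (201,103); a quick numeric check follows.

```bash
python3 - <<'E'
from h import *
P=cloud(load('wrist'));z=P[...,2]
O=np.array([484.3,366]);a=np.radians(-101.8);ex=np.array([np.cos(a),np.sin(a)]);ey=np.array([-ex[1],ex[0]])
d=P[...,:2]*1000-O
def fit(lo,hi,ym):
    m=(z>lo)&(z<hi)&(abs(d@ex)<ym)&(abs(d@ey)<70)
    return (P[m][:,:2]*1000).astype(np.float32)
r=cv2.minAreaRect(fit(.046,.056,91));dd=np.array(r[0])-O;print('stone',r,dd@ex,dd@ey)
r=cv2.minAreaRect(fit(.0195,.0245,170));dd=np.array(r[0])-O;print('board',r,dd@ex-9,dd@ey)
E
```

```text
stone ((485.0587463378906, 366.02874755859375), (181.58164978027344, 58.09055709838867), 78.16785430908203) -0.1833006780619851 0.7368332842709637
board ((483.37652587890625, 358.72900390625), (297.83502197265625, 103.52764892578125), 78.18634033203125) -1.693812228272784 0.5829312926249128
```

Stone is parallel to the board within 0.02° and centred on the seat (0.15 mm); the robot is clear. Handing in.

```bash
python3 -c "
from h import *
print(ctrl.sign_off())"
```

```text
the job is handed in; nothing more can be done
None
```

The whetstone sits flush against both pins and bears on the stop screw (pressed there with an estimated 6–9 N), the clamp lever is closed at its stop (about 2.72 rad), nothing came near the cup, garlic or timer, and I handed the job in at about 28 s; no verdict was returned.

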